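# Re-clamp a brick specimen on end

### The job

The brick specimen lies on its side in the slide-jaw fixture. Slide the jaw well back, stand the specimen upright on the fixture's base in the middle between the jaws, with its notched end on top, and slide the jaw shut so that the specimen is clamped snugly against the fixed jaw. Do not drop the specimen or knock it over, and leave the scissors, tape roll and marker where they are.

Things in the scene. Friction and masses are not known exactly. Their poses are not given: they have to be found in the camera images.
- fixture: fixed slide-jaw fixture, aluminium base, dark jaws. Origin on the worktop under the middle of the clamping place; +x to the fixed jaw (away from the robot), z up. In mm: base x -130..55, y +-25, top z 14; fixed jaw x 20 (face)..44, y +-16, top z 46; sliding jaw on the -x side: as wide and high, 16 thick, then a low carriage 35 long, top z 32, with an upright post
- seat (a point): point on top of the fixture's base plate (14 mm above the worktop), in the middle of the clamping place: 20 mm from the fixed jaw's face, half way along the jaws' width; axes as the fixture's
- jaw (a joint): sliding jaw's travel in m along the fixture's +x, stiff by friction (about 3 N), stays where it is left. 0: wide open, gap between jaw faces 76 mm; gap = 76 mm minus the value; 0.036: gap 40 mm; range 0 to 0.042
- jaw_post (a point): point on the sliding jaw's upright round post (16 mm diameter, black cap 19 mm diameter on top at 87 mm above the worktop): on the post's axis, 70 mm above the worktop and 38 mm behind the sliding jaw's face; moves with the jaw
- specimen: sawn terracotta bar 100 x 40 x 40 mm, about 0.3 kg, origin at its centre, x along its length. Its +x end has a notch 14 mm wide, 10 mm deep across it; the other end is plain. Starts lying clamped between the jaws, its x towards the fixture's -y, notched end about 60 mm and plain end about 40 mm from the jaws' middle
- scissors: bystander: closed scissors with blue handles lying flat, 87 x 199 x 9 mm, origin at the centre of its underside, y along its length
- tape: bystander: tape roll lying flat, 96 mm diameter, 25 mm high, origin at the centre of its underside
- marker: bystander: marker pen lying, 17 x 135 x 16 mm, origin at the centre of its underside
Things that resemble listed ones, but are neither listed nor needed, are in the scene too. Of the things shaped like the specimen, the terracotta one is meant.

How it is judged (in metres and radians):
On the way, in this order (a step that is already met when the one before it is completed fails the run):
1. the jaw is slid well back (gap at least 56 mm) (value of joint jaw below 0.02 m), for 0.2 s.
2. the specimen stands on the base plate between the jaws, notched end up (angle between specimen's own x axis and vertical below 0.12 rad and z of specimen in the frame of seat below 0.054 m and x of specimen in the frame of seat between -0.036 and 0.004 m and y of specimen in the frame of seat between -0.014 and 0.014 m), for 0.2 s.
At the end, for the whole second after the job is handed in: the specimen stands at rest on the base plate, notched end up (within 3.4 degrees, underside within 3 mm of the plate), against the fixed jaw (within 4 mm), within 14 mm of the middle of the jaws' width, and the sliding jaw is closed against it (gap under 42.5 mm) (angle between specimen's own x axis and vertical below 0.06 rad and z of specimen in the frame of seat between 0.047 and 0.053 m and x of specimen in the frame of seat between -0.004 and 0.004 m and y of specimen in the frame of seat between -0.014 and 0.014 m and value of joint jaw above 0.0335 m and linear speed of specimen below 0.02 m/s); the robot touches nothing.
It fails at once if the specimen is dropped or knocked over (moves faster than 0.5 m/s without being held) (linear speed of specimen above 0.5 m/s and contact force between specimen and the fingers below 0.5 N).
It fails at once if the scissors, tape roll or marker is moved more than 25 mm (distance of any of scissors, tape, marker from where it was at the start of the episode above 0.025 m).
It also fails if it takes over 54 s, if anything falls off the work surface, if the arm or the gripper's body presses on something with over 40 N, if the wrist force passes 120 N, or if a joint passes its speed limit or range.

### The arm

A 7-joint arm with a two-finger parallel gripper is mounted at the origin on a cart in front of the work surface, level with it; the furniture and walls round the work are solid. World frame = base frame: x ahead of the robot, y to its left, z up, the work surface at z = 0. Lengths are in m, angles in degrees, forces in N, time in s.
With the tool pointing down it reaches from about 0.425 to 0.875 m from the base axis. Payload 9.9 kg.
Tool frame: the origin (TCP) lies at the very end of the fingers, on their centre line; the grasp point (between the pads) lies arm.grasp_offset behind it (arm.grasp_offset is the distance from the TCP to the grasp point, in m); z points along the fingers, y is the line along which they close (so a half turn about z gives the same grasp; the last joint's range is limited). The gripper opens to 85 mm and grips with 20 to 120 N. Pads are 22 mm wide; open, the fingers measure 114 mm over their backs; the gripper's body (76 mm by 85 mm) begins 54 mm behind the grasp point. The pads swing forward as they close: fully open they stand 13 mm farther back than shut.
Start: joints at [62.75, 32.985, 1.427, 82.34, -0.859, 64.687, -3.237], TCP at [0.258, -0.624, 0.231] pointing down, gripper open.
Joint ranges: [-157.87, 157.87], [-19.46, 123.44], [-87.15, 90], [11.01, 140.99], [-62.26, 242.26], [9.8, 113.94], [-161.44, 161.44]. Speed limits (degrees/s): [127.2, 127.2, 172.46, 172.46, 180, 180, 180].

### API

Orientations are given as a 3x3 rotation matrix whose columns are the frame's x, y, z axes.
In Python, from rig import arm gives the robot as it stands. The module is installed in compiled form; this text tells all that it offers.
- The arm moves only by the tool move_arm, never from a script. Its argument "steps" is a list of rows, each a list of 6 numbers: the shift along the world's x, y, z scaled (see below), then the turn, a rotation vector about the world's x, y, z scaled (see below). A call has 1 to 12 rows; each row is the pose to reach, as a shift and turn from the pose commanded when the call began, turning the shorter way round; what a row does not reach only later rows make up. The controller multiplies each number of a shift by 0.3 m and each number of a turn by 180 degrees. A row lasts 1/12 s, in which the tool goes at most 41.7 mm and 7.16 degrees, less where a joint would pass 70% of its speed; a pose out of reach is approached as far as the arm can. A call with a number of a shift or a turn outside -1 to 1 is refused whole. A call with a gripper value outside its range is refused whole. "hand" is the opening, from -1 (shut) to 1 (fully open), set as the call begins (left out, the last holds). The fingers move at their own pace and stop on an object; the grip force is fixed at half the most. Time passes only in rows, so rows that repeat a pose let the fingers close. It gives the time, the measured TCP pose, the force, the opening and the grip force at its end, in the units of the state.
- arm.state(): the state, without advancing time (a new reading comes with each control period).
- arm.get_image(name): name is "side" or "top" or "wrist"; returns the picture (400x640x3 uint8, blue, green, red); there is no depth.
- arm.camera_params(name): a dict with "intrinsics" (3x3 intrinsics, pixels), "eye" and "attitude" of the camera in the world; the wrist camera has in their place "mount" (4x4, takes a point from camera to tool coordinates, whose origin is the TCP and whose axes are the flange's). Camera axes: x right, y down, z forward; pixel columns grow to the right and rows downward; lengths in m; the calibration is good to about 2 mm. A picture is of the moment at which its call begins: read the wrist's pose just before it. camera_params takes no time and is no camera call.
- arm.hand_in(): hands the job in; it is judged then, once.
Trained networks look in the newest picture that a camera, given by its name, has taken for a name from the list of things; names that differ only in an ending like _2 or _b are one class to them, and where a whole thing is asked for, a point or a joint stands for the part that bears it (a point fixed in the world has none). Each returns a list of dicts, best first, with "score" (0 to 1); they miss things now and then, are a little off and sometimes report something else, mostly with a low value. They report only what shows in the picture. A call takes as long as a camera call. They do not tell look-alikes from the thing itself.
- arm.outline_of(label, camera): "region" (400x640 bool, what is visible of it) and "at" ([column, row] in pixels, amid what is visible of it).
- arm.spot_point(label, camera): "at" ([column, row] in pixels: a listed point, or the origin of a listed thing).
The state is a dict: "clock": time; "joint_positions": joint angles; "joint_vel": joint speeds; "tau": joint torques, N m; "eef_pos": TCP position; "eef_rot": TCP orientation; "wrist_force": force on the tool from outside, world axes, zero at the start; "moment": the same for the moment, N m; "width": opening from 0.0 (shut) to 1.0 (fully open); "grasp_force": force on a finger pad.
Only numpy, scipy, OpenCV 4.12 (cv2) and the standard library are available. Lean on these libraries where they do the work, as an engineer would, in place of code of your own. Each camera call takes 0.05 s, during which the arm holds its last target. There are 200 camera calls.

## Working session

There is one attempt and no reset: what is moved stays moved. The work goes in short steps, Python scripts to look and compute and a tool call to move; the robot and the scene stay as the last step left them, time stands still between calls to the robot, and variables do not carry over. Pictures are saved under pics/ and viewed, at most 10 in all, crops included, and the job is handed in when it is done.

Besides the shell and the picture viewer there is one more tool, called after "Emit:" as a command line: name --pt "numbers of a row" for each row, then --argument value for the rest. move_arm: Moves the arm, as the interface text tells. Its arguments: {"type":"object","properties":{"steps":{"type":"array"},"hand":{"type":"number"}},"required":["steps"]}

```bash
mkdir -p pics; python3 - <<'E'
from rig import arm
import cv2,numpy as np
print(arm.state()); print(arm.grasp_offset)
for n in("side","top"):
    cv2.imwrite(f"pics/{n}0.png",arm.get_image(n)); print(n,arm.camera_params(n))
    for l in("specimen","jaw_post","seat","fixture"):
        print(l,[(round(d["score"],2),np.round(d["at"],1)) for d in arm.spot_point(l,n)][:4])
print(arm.camera_params("wrist"))
E
```

```text
{'clock': 0.0, 'joint_positions': array([62.75116007, 33.03479192,  1.42282458, 82.38592808, -0.85956953,
       64.68664111, -3.23584845]), 'joint_vel': array([ 0.02350347, -0.04666493, -0.00214889, -0.079063  ,  0.11712712,
       -0.02261406, -0.00030368]), 'tau': array([ 1.20126642e-03, -7.65757012e+01,  2.25140423e+00, -2.85971940e+01,
        1.54650549e-02,  1.27177752e-02, -3.24747930e-05]), 'eef_pos': array([ 0.25757865, -0.62343257,  0.23042051]), 'eef_rot': array([[ 9.24204779e-01,  3.81896595e-01, -7.19448688e-04],
       [ 3.81897264e-01, -9.24203518e-01,  1.52856489e-03],
       [-8.11632809e-05, -1.68746246e-03, -9.99998573e-01]]), 'wrist_force': array([ 0.4250924 ,  0.50280913, -0.230619  ]), 'moment': array([ 0.04238581, -0.06793965,  0.06266479]), 'grasp_force': 0.0, 'width': 1.001796810552702}
0.0187
side {'intrinsics': array([[467.22081594,   0.        , 314.06097611],
       [  0.        , 467.22081594, 197.81244063],
       [  0.        ,   0.        ,   1.        ]]), 'eye': array([-0.05225989,  0.64818609,  1.05982443]), 'attitude': array([[-0.86125905, -0.320
[... 672 characters left out ...]
5894, -0.99500251]])}
specimen [(0.8, array([301.5, 272.7]))]
jaw_post [(0.77, array([364.1, 255.4]))]
seat [(0.57, array([375.4, 232. ]))]
fixture [(0.55, array([375.1, 232.3]))]
{'intrinsics': array([[344.21505377,   0.        , 316.09455333],
       [  0.        , 344.21505377, 202.23208544],
       [  0.        ,   0.        ,   1.        ]]), 'mount': array([[-4.16675629e-04, -9.59011024e-01, -2.83368457e-01,
         7.22833715e-02],
       [ 9.99999912e-01, -4.15781396e-04, -6.32979760e-05,
         3.24054582e-04],
       [-5.71158758e-05, -2.83368458e-01,  9.59011112e-01,
        -1.42370715e-01],
       [ 0.00000000e+00,  0.00000000e+00,  0.00000000e+00,
         1.00000000e+00]])}
```

View pics/top0.png

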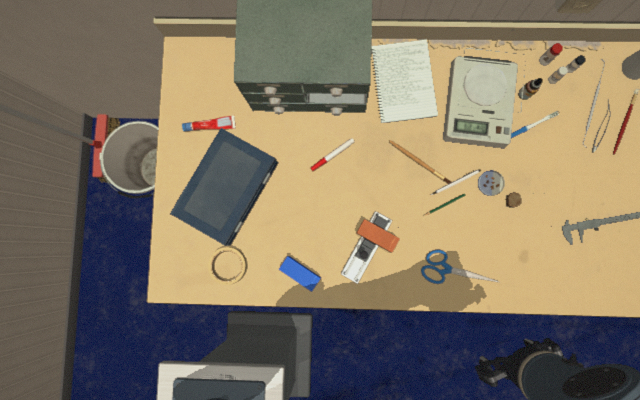

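View pics/side0.png

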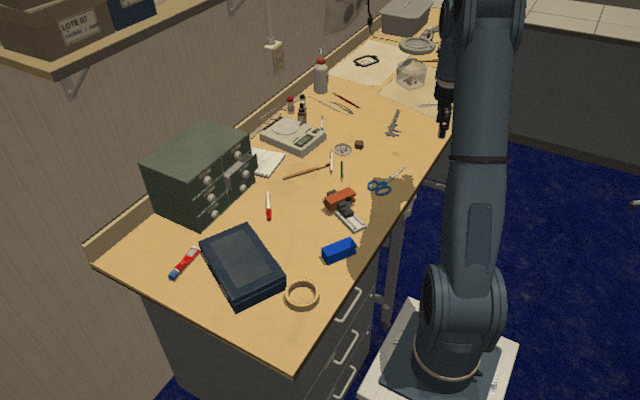

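```bash
cat > h.py <<'E'
from rig import arm
import cv2,numpy as np
from scipy.spatial.transform import Rotation as R
from scipy.optimize import least_squares,minimize
def cam(n):
    p=arm.camera_params(n)
    if n=="wrist":
        s=arm.state(); T=np.eye(4);T[:3,:3]=s["eef_rot"];T[:3,3]=s["eef_pos"];T=T@p["mount"]
        return p["intrinsics"],T[:3,3],T[:3,:3]
    return p["intrinsics"],p["eye"],p["attitude"]
def proj(c,P):
    K,e,A=c; q=(np.atleast_2d(P)-e)@A@K.T; return q[:,:2]/q[:,2:]
def back(c,px,z):
    K,e,A=c; d=A@np.linalg.solve(K,[px[0],px[1],1]); return e+d*(z-e[2])/d[2]
def red(im):
    h=cv2.cvtColor(im,cv2.COLOR_BGR2HSV)
    return ((h[...,0]<14)&(h[...,1]>140)&(h[...,2]>90)).astype(np.uint8)
def blob(m,near):
    n,l,s,c=cv2.connectedComponentsWithStats(m)
    i=[k for k in range(1,n) if s[k,4]>60]; i=min(i,key=lambda k:np.hypot(*(c[k]-near))); return (l==i).astype(np.uint8)
B=np.array([[a,b,c] for a in(-.05,.05) for b in(-.02,.02) for c in(-.02,.02)])
def fit(ms,cs,z=.034,x0=None):
    def iou(p):
        P=B@R.from_euler('z',p[2]).as_matrix().T+[p[0],p[1],z]; t=0
        for m,c in zip(ms,cs):
            S=8;h=cv2.convexHull((proj(c,P)*1).astype(np.float32))
            r=np.zeros(m.shape,np.uint8); cv2.fillConvexPoly(r,np.round(h*16).astype(np.int32),1,shift=4)
            t-=(r&m).sum()/(r|m).sum()
        return t
    best=None
    for k in (0.01,0.004,0.002):
        s=np.vstack([x0]+[np.array(x0)+d for d in np.diag([k,k,k*15])])
        q=minimize(iou,x0,method="Nelder-Mead",options=dict(initial_simplex=s)); x0=q.x
    return q.x,q.fun
E
python3 - <<'E'
from h import *
ims={n:arm.get_image(n) for n in("top","side")}
ct=cam("top");ms=[];cs=[]
for n,a in(("top",(377,233)),("side",(340,198))):
    m=blob(red(ims[n]),a);ms.append(m);cs.append(cam(n));print(n,m.sum(),cv2.boundingRect(m))
    c=cs[-1]; 
g=back(ct,(377,233),.054)[:2]
for s in (([0],[1],[0,1])):
    print(s,fit([ms[i] for i in s],[cs[i] for i in s],x0=[*g,np.radians(-115)]))
x=ims["top"][195:295,330:430];y=ims["side"][170:250,300:400]
o=np.hstack([cv2.resize(x,(400,400),interpolation=2),cv2.resize(y[:,:],(400,320),interpolation=2).copy() if 0 else cv2.copyMakeBorder(cv2.resize(y,(400,320),interpolation=2),0,80,0,0,0)])
cv2.imwrite("pics/crop1.png",o)
for n in("top","side"):
  for l in("jaw_post","seat"):
    d=arm.spot_point(l,n); print(n,l,[(np.round(q["at"],1),np.round(back(cam(n),q["at"],.07 if l=="jaw_post" else .014),4)) for q in d])
for l in("scissors","tape","marker"):
    d=arm.spot_point(l,"top"); print(l,[np.round(back(ct,q["at"],0),3) for q in d])
E
```

```text
top 654 (357, 220, 42, 32)
side 262 (325, 187, 31, 18)
[0] (array([ 0.48829787, -0.38766248, -2.01369409]), np.float64(-0.8994490358126722))
[1] (array([ 0.49192126, -0.40679779, -1.71410518]), np.float64(-0.4980392156862745))
[0, 1] (array([ 0.48804649, -0.38770296, -2.0081026 ]), np.float64(-1.3623421427595495))
top jaw_post [(array([366.6, 251.2]), array([ 0.4478, -0.3597,  0.07  ])), (array([228.8, 266.4]), array([ 0.4022, -0.0263,  0.07  ]))]
top seat [(array([372. , 231.9]), array([ 0.4968, -0.3757,  0.014 ]))]
side jaw_post [(array([351.4, 202.1]), array([ 0.4263, -0.3567,  0.07  ]))]
side seat [(array([335.7, 200.7]), array([ 0.5027, -0.3941,  0.014 ]))]
scissors [array([ 0.391, -0.596,  0.   ])]
tape [array([ 0.396, -0.003,  0.   ])]
marker [array([ 0.705, -0.266,  0.   ]), array([ 0.441, -0.357,  0.   ])]
```

View pics/crop1.png

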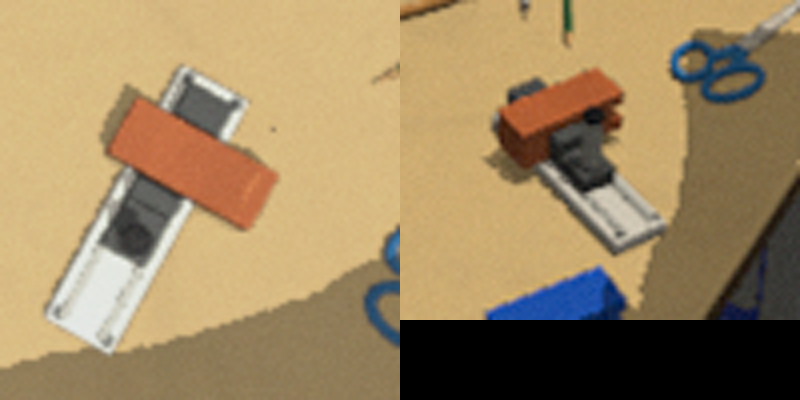

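Candidates for the specimen in the top view are the terracotta bar at (377,233), held in the fixture with its notched end on the right, and the blue bar at (300,272). I choose the terracotta one, and the crop confirms it: it lies across the fixture, with the notch visible at its right end. The post cap is at about (364,254). Next I hover over it for a wrist view.

Emit:
move_arm --pt "0.74 0.83 0.1 0 0 0.234" --pt "0.74 0.83 0.1 0 0 0.234" --pt "0.74 0.83 0.1 0 0 0.234" --pt "0.74 0.83 0.1 0 0 0.234" --pt "0.74 0.83 0.1 0 0 0.234" --pt "0.74 0.83 0.1 0 0 0.234" --pt "0.74 0.83 0.1 0 0 0.234" --pt "0.74 0.83 0.1 0 0 0.234" --pt "0.74 0.83 0.1 0 0 0.234" --pt "0.74 0.83 0.1 0 0 0.234" --pt "0.74 0.83 0.1 0 0 0.234" --pt "0.74 0.83 0.1 0 0 0.234" --hand -1

```text
clock: 1.95
eef_pos: [0.4787, -0.3761, 0.2612]
eef_rot: [[0.431, 0.902, -0.001], [0.902, -0.431, -0.001], [-0.001, -0.0, -1.0]]
wrist_force: [-1.2, -1.2, 0.4]
width: -0.0
grasp_force: 0.0
```

```bash
python3 - <<'E'
from h import *
s=arm.state();print(s["clock"],s["eef_pos"],s["eef_rot"].round(3).tolist(),s["joint_positions"].round(1))
c=cam("wrist");im=arm.get_image("wrist");cv2.imwrite("pics/w1.png",im)
u=proj(c,[.488,-.3877,.034])[0];print(u)
m=blob(red(im),u);print(m.sum(),cv2.boundingRect(m))
print(fit([m],[c],x0=[.488,-.3877,-2.0137]))
for l,z in(("seat",.014),("jaw_post",.07),("specimen",.034)):
    print(l,[(round(q["score"],2),np.round(q["at"],1),np.round(back(c,q["at"],z),4)) for q in arm.spot_point(l,"wrist")])
E
```

```text
1.95 [ 0.47868055 -0.37609997  0.26115956] [[0.431, 0.902, -0.001], [0.902, -0.431, -0.001], [-0.001, -0.0, -1.0]] [ 41.2  26.1 -11.7  90.1   5.7  64.4   2.7]
[328.07043608 175.07929863]
3345 (308, 132, 42, 94)
(array([ 0.48539427, -0.39209995, -2.05634234]), np.float64(-0.8673760705943421))
seat []
jaw_post [(0.75, array([266.1, 172.6]), array([ 0.4361, -0.3516,  0.07  ]))]
specimen [(0.89, array([160.5,  49.6]), array([ 0.3919, -0.2015,  0.034 ])), (0.67, array([328.8, 176.3]), array([ 0.4881, -0.3893,  0.034 ]))]
```

View pics/w1.png

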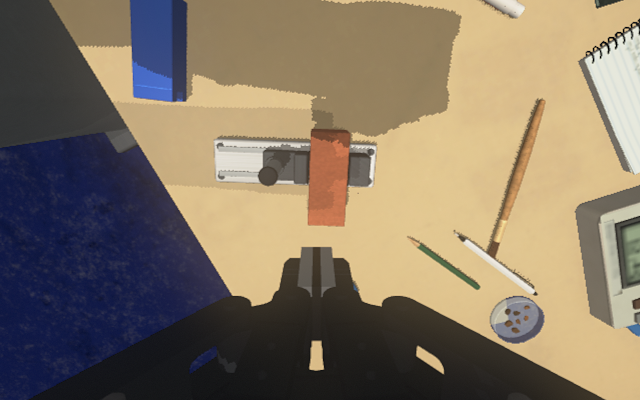

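The wrist view shows the fixture horizontal with its base spanning columns 214–377. The terracotta bar spans (308–350, 129–226), notched end down, and the post cap is at (267,176). I'll overlay the model to refine this.

```bash
cat >> h.py <<'E'
def red2(im):
    h=cv2.cvtColor(im,cv2.COLOR_BGR2HSV)
    return (((h[...,0]<12)|(h[...,0]>174))&(h[...,1]>120)&(h[...,2]>40)).astype(np.uint8)
def fx(o,P):  # o: x,y,yaw of fixture
    return np.atleast_2d(P)@R.from_euler('z',o[2]).as_matrix().T+[o[0],o[1],0]
E
python3 - <<'E'
from h import *
im=cv2.imread("pics/w1.png");c=cam("wrist")
m=blob(red2(im),(329,176));print(m.sum(),cv2.boundingRect(m))
p,f=fit([m],[c],x0=[.488,-.3877,-2.0137]);print(p,f)
d=np.array([np.cos(p[2]),np.sin(p[2])])
o=[*(p[:2]-.01*d),p[2]+np.pi/2];print("fixture",o)
k=6;x0,y0=205,115
v=cv2.resize(im[y0:y0+120,x0:x0+132+50],None,fx=4.3,fy=4.3,interpolation=2)
def dr(P,col,closed=True):
    q=((proj(c,P)-[x0-.5,y0-.5])*4.3-.5).round().astype(int); cv2.polylines(v,[q],closed,col,1)
dr(fx(o,[[-.13,-.025,.014],[.055,-.025,.014],[.055,.025,.014],[-.13,.025,.014]]),(255,0,0))
dr(fx(o,[[.02,-.016,.046],[.044,-.016,.046],[.044,.016,.046],[.02,.016,.046]]),(0,255,0))
dr(fx(o,[[-.02,-.06,.054],[.02,-.06,.054],[.02,.04,.054],[-.02,.04,.054]]),(0,255,255))
t=np.linspace(0,6.28,30);dr(fx(o,np.c_[-.058+.0095*np.cos(t),.0095*np.sin(t),t*0+.087]),(255,0,255))
cv2.imwrite("pics/ov1.png",v)
E
```

```text
3621 (308, 129, 42, 97)
[ 0.4865553  -0.38933969 -2.05132972] -0.936869340232859
fixture [np.float64(0.4911778233481669), np.float64(-0.38047220955583394), np.float64(-0.48053339411161744)]
```

View pics/ov1.png

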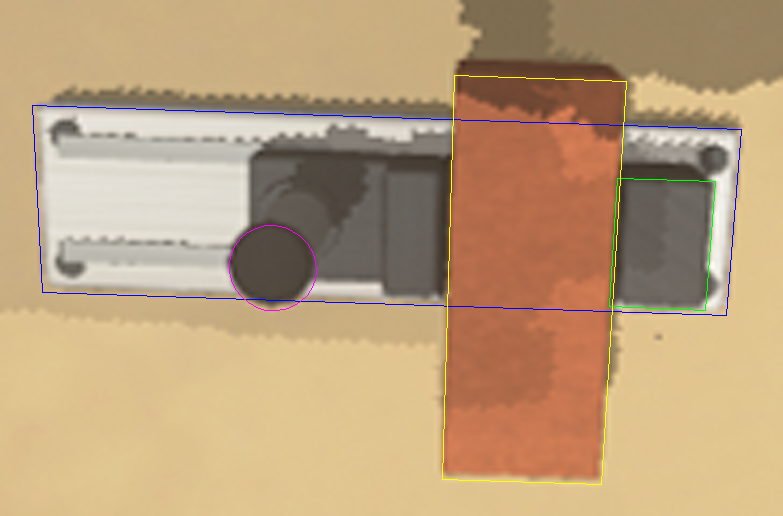

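The overlay fits to about 2 mm: fixture origin ≈ (0.4915,-0.3805), yaw ≈ -27.3°. I'll lower the closed fingers between the post and the bar, above the bar, and push the post back.

Emit:
move_arm --pt "-0.017 0.016 -0.13 0 0 -0.01" --pt "-0.017 0.016 -0.26 0 0 -0.01" --pt "-0.017 0.016 -0.38 0 0 -0.01" --pt "-0.017 0.016 -0.5 0 0 -0.01" --pt "-0.017 0.016 -0.6 0 0 -0.01" --pt "-0.017 0.016 -0.664 0 0 -0.01" --pt "-0.017 0.016 -0.664 0 0 -0.01" --pt "-0.017 0.016 -0.664 0 0 -0.01"

```text
clock: 2.82
eef_pos: [0.474, -0.3702, 0.0616]
eef_rot: [[0.458, 0.889, -0.002], [0.889, -0.458, 0.001], [0.0, -0.002, -1.0]]
wrist_force: [-0.4, 0.6, 0.5]
width: -0.002
grasp_force: 0.0
```

Emit:
move_arm --pt "-0.012 0.007 0 0 0 0" --pt "-0.025 0.013 0 0 0 0" --pt "-0.038 0.02 0 0 0 0" --pt "-0.05 0.026 0 0 0 0" --pt "-0.063 0.033 0 0 0 0" --pt "-0.075 0.039 0 0 0 0" --pt "-0.088 0.045 0 0 0 0" --pt "-0.1 0.052 0 0 0 0" --pt "-0.113 0.058 0 0 0 0" --pt "-0.125 0.064 0 0 0 0" --pt "-0.125 0.064 0 0 0 0" --pt "-0.125 0.064 0 0 0 0"

```text
clock: 3.82
eef_pos: [0.4361, -0.3504, 0.0618]
eef_rot: [[0.458, 0.889, -0.002], [0.889, -0.458, 0.001], [0.0, -0.002, -1.0]]
wrist_force: [-0.4, -0.2, -0.2]
width: -0.001
grasp_force: 0.1
```

Emit:
move_arm --pt "0.05 -0.03 0.0 0 0 0" --pt "0.1 -0.05 0.13 0 0 0" --pt "0.142 -0.085 0.26 0 0 0" --pt "0.142 -0.085 0.38 0 0 0" --pt "0.142 -0.085 0.5 0 0 0" --pt "0.142 -0.085 0.6 0 0 0" --pt "0.142 -0.085 0.66 0 0 0" --pt "0.142 -0.085 0.66 0 0 0" --pt "0.142 -0.085 0.66 0 0 0" --hand 1

```text
clock: 4.57
eef_pos: [0.4793, -0.3763, 0.2603]
eef_rot: [[0.458, 0.889, -0.0], [0.889, -0.458, -0.0], [-0.0, -0.0, -1.0]]
wrist_force: [-0.1, 0.4, -1.1]
width: 1.0
grasp_force: 0.0
```

```bash
python3 - <<'E'
from h import *
s=arm.state();print(s["clock"],s["eef_pos"],s["eef_rot"].round(3).tolist(),s["joint_positions"].round(1))
c=cam("wrist");im=arm.get_image("wrist");cv2.imwrite("pics/w2.png",im)
m=blob(red2(im),proj(c,[.4865,-.3893,.034])[0]);print(m.sum(),cv2.boundingRect(m))
p,f=fit([m],[c],x0=[.4865,-.3893,-2.047]);print(p,f)
o=[.4915,-.3805,np.radians(-27.3)]
x0,y0=205,115
v=cv2.resize(im[y0:y0+120,x0:x0+182],None,fx=4.3,fy=4.3,interpolation=2)
def dr(P,col,closed=True):
    q=((proj(c,P)-[x0-.5,y0-.5])*4.3-.5).round().astype(int); cv2.polylines(v,[q],closed,col,1)
dr(fx(o,[[-.13,-.025,.014],[.055,-.025,.014],[.055,.025,.014],[-.13,.025,.014]]),(255,0,0))
dr(fx(o,[[.02,-.016,.046],[.044,-.016,.046],[.044,.016,.046],[.02,.016,.046]]),(0,255,0))
dr(fx([*p[:2],p[2]+np.pi/2],[[-.02,-.05,.054],[.02,-.05,.054],[.02,.05,.054],[-.02,.05,.054]]),(0,255,255))
t=np.linspace(0,6.28,30);dr(fx(o,np.c_[-.085+.0095*np.cos(t),.0095*np.sin(t),t*0+.087]),(255,0,255))
cv2.imwrite("pics/ov2.png",v)
E
```

```text
4.5667 [ 0.47934858 -0.37631524  0.26031024] [[0.458, 0.889, -0.0], [0.889, -0.458, -0.0], [-0.0, -0.0, -1.0]] [ 41.1  26.2 -11.5  90.1   5.6  64.3   1.1]
3628 (309, 129, 39, 97)
[ 0.48668211 -0.38934371 -2.05275742] -0.9472584856396867
```

View pics/ov2.png

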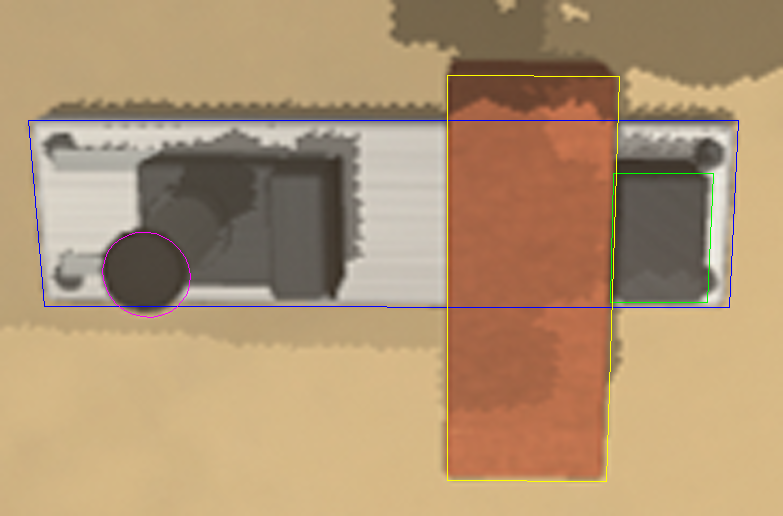

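The jaw is back: the cap has moved about 27 mm and now sits at about -85 mm, and the bar hasn't moved. Next I tilt the hand 45° to grip the notched end. The hand starts on the -y side, so it ends up tilted the other way once the bar is upright.

Emit:
move_arm --pt "-0.143 -0.37 -0.2 0.222 -0.115 0" --pt "-0.143 -0.37 -0.2 0.222 -0.115 0" --pt "-0.143 -0.37 -0.2 0.222 -0.115 0" --pt "-0.143 -0.37 -0.2 0.222 -0.115 0" --pt "-0.143 -0.37 -0.2 0.222 -0.115 0" --pt "-0.143 -0.37 -0.2 0.222 -0.115 0" --pt "-0.143 -0.37 -0.2 0.222 -0.115 0" --pt "-0.143 -0.37 -0.2 0.222 -0.115 0" --pt "-0.143 -0.37 -0.2 0.222 -0.115 0" --pt "-0.143 -0.37 -0.2 0.222 -0.115 0"

```text
clock: 5.45
eef_pos: [0.4377, -0.4861, 0.2001]
eef_rot: [[0.322, 0.89, 0.324], [0.63, -0.457, 0.628], [0.707, 0.002, -0.707]]
wrist_force: [0.4, 1.1, -0.1]
width: 1.0
grasp_force: 0.0
```

```bash
python3 - <<'E'
from h import *
s=arm.state();print(s["clock"],s["joint_positions"].round(1))
for fy,z in((-.1005,.0975),(-.0298,.0268)):
    t=fx([.4915,-.3805,np.radians(-27.3)],[0,fy,z])[0];print(t,(t-s["eef_pos"])/.3)
Rd=R.from_rotvec(np.pi/4*np.array([.8886,-.4586,0])).as_matrix()@np.array([[.4586,.8886,0],[.8886,-.4586,0],[0,0,-1]])
print(R.from_matrix(Rd@s["eef_rot"].T).as_rotvec()/np.pi)
E
```

```text
5.45 [ 73.4  50.2 -23.5  70.8 -21.4  84.6  33.5]
[ 0.44540572 -0.46980603  0.0975    ] [ 0.025536    0.0541865  -0.34191107]
[ 0.47783224 -0.40698079  0.0268    ] [ 0.13362442  0.26360397 -0.57757774]
[ 0.0003878   0.00042396 -0.00073209]
```

Emit:
move_arm --pt "0.012 0.027 -0.12 0 0 0" --pt "0.026 0.054 -0.24 0 0 0" --pt "0.026 0.054 -0.342 0 0 0" --pt "0.042 0.086 -0.377 0 0 0" --pt "0.062 0.124 -0.42 0 0 0" --pt "0.08 0.16 -0.46 0 0 0" --pt "0.098 0.194 -0.5 0 0 0" --pt "0.116 0.229 -0.54 0 0 0" --pt "0.134 0.264 -0.578 0 0 0" --pt "0.134 0.264 -0.578 0 0 0" --pt "0.134 0.264 -0.578 0 0 0"

```text
clock: 6.37
eef_pos: [0.4782, -0.4067, 0.0279]
eef_rot: [[0.32, 0.89, 0.323], [0.631, -0.455, 0.628], [0.706, 0.003, -0.708]]
wrist_force: [-0.4, -1.2, 0.7]
width: 1.004
grasp_force: 0.0
```

```bash
python3 - <<'E'
from h import *
s=arm.state();print(s["clock"],s["eef_pos"],s["wrist_force"],s["joint_positions"].round(1))
a=arm.get_image("wrist");b=arm.get_image("side")[150:260,270:410]
b=cv2.resize(b,(509,400),interpolation=2)
cv2.imwrite("pics/g1.png",np.hstack([cv2.resize(a,(480,300)),cv2.resize(b,(318,300-50)) if 0 else cv2.resize(b,(318,300))]))
E
```

```text
6.3667 [ 0.47819739 -0.40670897  0.027934  ] [-0.35227339 -1.16256926  0.70719281] [ 69.6  57.9 -24.6  85.4 -21.9  62.1  39.4]
```

View pics/g1.png

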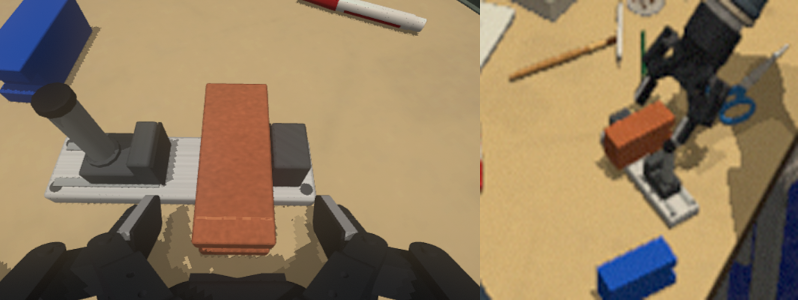

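The bar is centred between the open fingers, with its notched end (235,235) nearest the hand. Closing.

Emit:
move_arm --pt "0 0 0 0 0 0" --pt "0 0 0 0 0 0" --pt "0 0 0 0 0 0" --pt "0 0 0 0 0 0" --pt "0 0 0 0 0 0" --pt "0 0 0 0 0 0" --pt "0 0 0 0 0 0" --pt "0 0 0 0 0 0" --pt "0 0 0 0 0 0" --pt "0 0 0 0 0 0" --hand -1

```text
clock: 7.3
eef_pos: [0.4764, -0.4085, 0.027]
eef_rot: [[0.323, 0.889, 0.325], [0.629, -0.458, 0.628], [0.707, 0.001, -0.707]]
wrist_force: [-5.1, -1.9, 5.5]
width: 0.461
grasp_force: 60.7
```

Emit:
move_arm --pt "-0.006 0.003 0.02 0 0 0" --pt "-0.012 0.006 0.05 0 0 0" --pt "-0.023 0.012 0.09 0 0 0" --pt "-0.023 0.012 0.14 0 0 0" --pt "-0.023 0.012 0.2 0 0 0" --pt "-0.023 0.012 0.26 0 0 0" --pt "-0.023 0.012 0.32 0 0 0" --pt "-0.023 0.012 0.38 0 0 0" --pt "-0.023 0.012 0.42 0 0 0" --pt "-0.023 0.012 0.42 0 0 0"

```text
clock: 8.13
eef_pos: [0.4714, -0.4052, 0.1567]
eef_rot: [[0.32, 0.889, 0.328], [0.632, -0.458, 0.625], [0.706, 0.007, -0.708]]
wrist_force: [0.6, -0.9, -2.8]
width: 0.458
grasp_force: 60.7
```

```bash
python3 - <<'E'
from h import *
s=arm.state();print(s["clock"],s["joint_positions"].round(1))
O=[.4915,-.3805,np.radians(-27.3)];F=R.from_euler('z',O[2]).as_matrix()
Rg=np.array([[.323,.889,.325],[.629,-.458,.628],[.707,.001,-.707]])
off=Rg.T@(np.array([.4867,-.3893,.034])-[.4764,-.4085,.027]); print(off)
Rx=np.array([[0.,1,0],[0,0,-1],[-1,0,0]])
# specimen axes at grip in world: x=-Fy ; need x->+z
q=R.from_rotvec(-np.pi/2*F[:,0]).as_matrix()
Rf=q@s["eef_rot"]; print("turn",R.from_matrix(q).as_rotvec()/np.pi)
for X,z in((-.012,.064+.05),(-.012,.066)):
    t=fx(O,[X,0,z])[0]-Rf@off; print(t,(t-s["eef_pos"])/.3)
E
```

```text
8.1333 [ 70.6  48.3 -25.4  83.9 -23.5  71.4  34.5]
[0.0203527 0.0003701 0.0104561]
turn [-0.44430862  0.22932478  0.        ]
[ 0.47737209 -0.38103706  0.13579919] [ 0.01975716  0.08066427 -0.0696993 ]
[ 0.47737209 -0.38103706  0.08779919] [ 0.01975716  0.08066427 -0.2296993 ]
```

Emit:
move_arm --pt "0.01 0.04 0.0 -0.222 0.115 0" --pt "0.01 0.04 0.0 -0.222 0.115 0" --pt "0.01 0.04 0.0 -0.222 0.115 0" --pt "0.01 0.04 0.0 -0.222 0.115 0" --pt "0.01 0.04 0.0 -0.222 0.115 0" --pt "0.01 0.04 0.0 -0.222 0.115 0" --pt "0.01 0.04 0.0 -0.222 0.115 0" --pt "0.01 0.04 0.0 -0.222 0.115 0" --pt "0.01 0.04 0.0 -0.222 0.115 0"

```text
clock: 8.88
eef_pos: [0.4734, -0.3912, 0.1524]
eef_rot: [[0.456, 0.89, -0.001], [0.89, -0.456, 0.002], [0.001, -0.001, -1.0]]
wrist_force: [0.6, -0.7, -3.8]
width: 0.455
grasp_force: 61.3
```

Emit:
move_arm --pt "0.01 0.04 0.0 -0.222 0.115 0" --pt "0.01 0.04 0.0 -0.222 0.115 0" --pt "0.01 0.04 0.0 -0.222 0.115 0" --pt "0.01 0.04 0.0 -0.222 0.115 0" --pt "0.01 0.04 0.0 -0.222 0.115 0" --pt "0.01 0.04 0.0 -0.222 0.115 0" --pt "0.01 0.04 0.0 -0.222 0.115 0" --pt "0.01 0.04 0.0 -0.222 0.115 0" --pt "0.01 0.04 0.0 -0.222 0.115 0" --pt "0.01 0.04 0.0 -0.222 0.115 0"

```text
clock: 9.72
eef_pos: [0.4745, -0.3827, 0.1529]
eef_rot: [[0.326, 0.887, -0.328], [0.628, -0.462, -0.625], [-0.706, -0.002, -0.708]]
wrist_force: [0.0, -0.4, -2.3]
width: 0.46
grasp_force: 61.5
```

```bash
python3 - <<'E'
from h import *
s=arm.state();print(s["clock"],s["joint_positions"].round(1),s["wrist_force"].round(1),s["grasp_force"])
O=[.4915,-.3805,np.radians(-27.3)];F=R.from_euler('z',O[2]).as_matrix()
off=[.0204,.0004,.0105]
Rg=np.array([[.323,.889,.325],[.629,-.458,.628],[.707,.001,-.707]])
Rd=R.from_rotvec(-np.pi/2*F[:,0]).as_matrix()@Rg
print("turn err",R.from_matrix(Rd@s["eef_rot"].T).as_rotvec()/np.pi)
C=s["eef_pos"]+s["eef_rot"]@off; print("centre fixture",F.T@(C-[O[0],O[1],0]))
# specimen axes from grip: x=-Fy,z up
S=s["eef_rot"]@Rg.T@np.c_[-F[:,1],F[:,0],[0,0,1]]; P=B@S.T+C
v=[]
for n in("side","top","wrist"):
    c=cam(n);im=arm.get_image(n);h=cv2.convexHull(proj(c,P).astype(np.float32)).reshape(-1,2)
    m=red2(im); 
    x0,y0=np.maximum(np.floor(h.min(0)).astype(int)-25,0); x1,y1=np.ceil(h.max(0)).astype(int)+25
    k=300/max(x1-x0,y1-y0); k=min(k,6)
    w=cv2.resize(im[y0:y1,x0:x1],None,fx=k,fy=k,interpolation=2)
    cv2.polylines(w,[((h-[x0,y0]+.5)*k-.5).round().astype(int)],True,(0,255,255),1)
    w=cv2.copyMakeBorder(w[:300,:260],0,max(0,300-w.shape[0]),0,max(0,260-w.shape[1]),0); v.append(w)
cv2.imwrite("pics/up1.png",np.hstack(v))
E
```

```text
9.7167 [ -1.7  41.4  19.9 103.6  38.3  55.  -40.2] [ 0.  -0.4 -2.3] 61.48865729570389
turn err [-0.00060119 -0.00019148  0.00178094]
centre fixture [-0.0137001  -0.00275817  0.13110114]
```

View pics/up1.png

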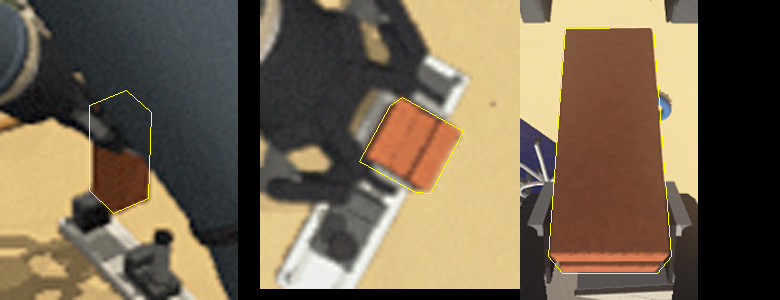

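The wrist view shows no slip: the outline matches, and the bar is upright with the notch on top. Lowering it.

Emit:
move_arm --pt "0.027 -0.003 -0.05 0 0 0.002" --pt "0.027 -0.003 -0.1 0 0 0.002" --pt "0.027 -0.003 -0.14 0 0 0.002" --pt "0.027 -0.003 -0.17 0 0 0.002" --pt "0.027 -0.003 -0.19 0 0 0.002" --pt "0.027 -0.003 -0.205 0 0 0.002" --pt "0.027 -0.003 -0.212 0 0 0.002" --pt "0.027 -0.003 -0.212 0 0 0.002" --pt "0.027 -0.003 -0.212 0 0 0.002" --pt "0.027 -0.003 -0.212 0 0 0.002"

```text
clock: 10.7
eef_pos: [0.4844, -0.3816, 0.0896]
eef_rot: [[0.319, 0.892, -0.321], [0.631, -0.453, -0.63], [-0.707, -0.001, -0.707]]
wrist_force: [-0.5, -0.0, -2.8]
width: 0.456
grasp_force: 61.5
```

```bash
cat > st.py <<'E'
from h import *
s=arm.state();print(s["clock"],s["eef_pos"].round(4),s["wrist_force"].round(1),s["joint_positions"].round(1))
O=[.4915,-.3805,np.radians(-27.3)];F=R.from_euler('z',O[2]).as_matrix()
Rg=np.array([[.323,.889,.325],[.629,-.458,.628],[.707,.001,-.707]])
Rd=R.from_rotvec(-np.pi/2*F[:,0]).as_matrix()@Rg
print("turn err",R.from_matrix(Rd@s["eef_rot"].T).as_rotvec()/np.pi)
C=s["eef_pos"]+s["eef_rot"]@[.0204,.0004,.0105]; print("centre fixture",F.T@(C-[O[0],O[1],0]))
E
python3 st.py
```

```text
10.7 [ 0.4844 -0.3816  0.0896] [-0.5 -0.  -2.8] [ -1.9  47.3  19.9 104.4  39.5  49.6 -44.8]
turn err [-5.62952473e-05 -1.70605977e-04 -1.70275778e-03]
centre fixture [-0.00543459  0.00278431  0.06771824]
```

Emit:
move_arm --pt "-0.003 -0.006 -0.003 0 0 0" --pt "-0.003 -0.006 -0.006 0 0 0" --pt "-0.003 -0.006 -0.008 0 0 0" --pt "-0.003 -0.006 -0.01 0 0 0" --pt "-0.003 -0.006 -0.012 0 0 0" --pt "-0.003 -0.006 -0.012 0 0 0"

```text
clock: 11.2
eef_pos: [0.4833, -0.3834, 0.0866]
eef_rot: [[0.319, 0.891, -0.322], [0.63, -0.453, -0.631], [-0.708, -0.001, -0.706]]
wrist_force: [-1.1, 5.4, 8.0]
width: 0.459
grasp_force: 62.9
```

```bash
python3 st.py
```

```text
11.2 [ 0.4833 -0.3834  0.0866] [-1.1  5.4  8. ] [ -1.8  47.6  20.  104.5  39.7  49.3 -45. ]
turn err [ 0.00026519 -0.00042391 -0.001573  ]
centre fixture [-0.00565683  0.000587    0.06477105]
```

Emit:
move_arm --pt "0 0 0 0 0 0" --pt "0 0 0 0 0 0" --pt "0 0 0 0 0 0" --pt "0 0 0 0 0 0" --pt "0 0 0 0 0 0" --pt "0 0 0 0 0 0" --hand 0.6

```text
clock: 11.7
eef_pos: [0.4833, -0.3833, 0.0855]
eef_rot: [[0.319, 0.892, -0.321], [0.631, -0.453, -0.63], [-0.707, -0.002, -0.707]]
wrist_force: [-0.0, -0.1, 0.5]
width: 0.795
grasp_force: 0.0
```

```bash
python3 st.py; python3 - <<'E'
from h import *
a=arm.get_image("wrist");b=cv2.resize(arm.get_image("side")[140:240,290:410],(360,300),interpolation=2)
cv2.imwrite("pics/r1.png",np.hstack([cv2.resize(a,(440,300)),b]))
E
```

```text
11.7 [ 0.4833 -0.3833  0.0855] [-0.  -0.1  0.5] [ -1.7  47.7  19.9 104.5  39.7  49.1 -45. ]
turn err [-0.00015376 -0.00039997 -0.0016824 ]
centre fixture [-0.00569033  0.00074232  0.0636056 ]
```

View pics/r1.png

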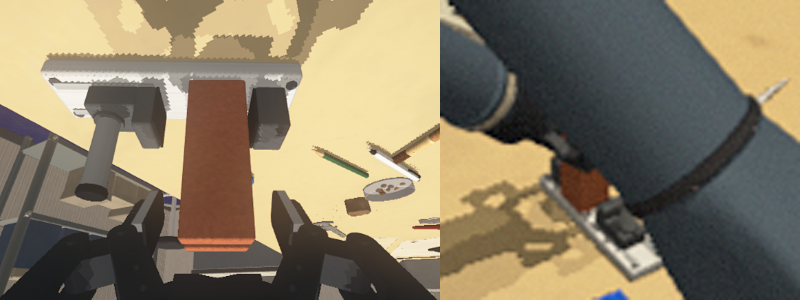

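The bar stands free between the jaws, notch on top. I back out along the tool axis, then straighten the hand.

Emit:
move_arm --pt "0.02 0.04 0.045 0 0 0" --pt "0.05 0.098 0.11 0 0 0" --pt "0.09 0.177 0.2 0 0 0" --pt "0.13 0.255 0.286 0 0 0" --pt "0.16 0.315 0.353 0 0 0" --pt "0.16 0.315 0.353 0 0 0" --pt "0.16 0.315 0.353 0 0 0"

```text
clock: 12.38
eef_pos: [0.5326, -0.2878, 0.192]
eef_rot: [[0.319, 0.893, -0.318], [0.632, -0.451, -0.63], [-0.706, 0.0, -0.708]]
wrist_force: [-0.4, -1.0, -0.4]
width: 0.797
grasp_force: 0.0
```

```bash
python3 - <<'E'
from h import *
s=arm.state();print(s["clock"],s["eef_pos"])
O=[.4915,-.3805,np.radians(-27.3)];F=R.from_euler('z',O[2]).as_matrix()
Rd=np.c_[F[:,1],F[:,0],[0,0,-1]]
print("turn",R.from_matrix(Rd@s["eef_rot"].T).as_rotvec()/np.pi)
for q in((-.12,0,.2),(-.12,0,.055),(-.078,0,.055)):
    print((fx(O,q)[0]-s["eef_pos"])/.3)
E
```

```text
12.3833 [ 0.5325903  -0.28777665  0.19202134]
turn [ 0.22225841 -0.11344383 -0.00264558]
[-0.49241457 -0.125618    0.02659552]
[-0.49241457 -0.125618   -0.45673781]
[-0.36800815 -0.18982894 -0.45673781]
```

Emit:
move_arm --pt "-0.15 0.0 0.1 0.222 -0.113 -0.003" --pt "-0.3 -0.03 0.1 0.222 -0.113 -0.003" --pt "-0.492 -0.126 0.05 0.222 -0.113 -0.003" --pt "-0.492 -0.126 0.027 0.222 -0.113 -0.003" --pt "-0.492 -0.126 0.027 0.222 -0.113 -0.003" --pt "-0.492 -0.126 0.027 0.222 -0.113 -0.003" --pt "-0.492 -0.126 0.027 0.222 -0.113 -0.003" --pt "-0.492 -0.126 0.027 0.222 -0.113 -0.003" --pt "-0.492 -0.126 0.027 0.222 -0.113 -0.003" --pt "-0.492 -0.126 0.027 0.222 -0.113 -0.003" --pt "-0.492 -0.126 0.027 0.222 -0.113 -0.003" --hand -1

```text
clock: 13.3
eef_pos: [0.3842, -0.3253, 0.1988]
eef_rot: [[0.457, 0.889, -0.007], [0.889, -0.457, -0.001], [-0.004, -0.006, -1.0]]
wrist_force: [0.1, -0.7, -0.2]
width: -0.001
grasp_force: 0.0
```

```bash
python3 - <<'E'
from h import *
s=arm.state();print(s["clock"],s["eef_pos"],s["joint_positions"].round(1))
O=[.4915,-.3805,np.radians(-27.3)];F=R.from_euler('z',O[2]).as_matrix()
Rd=np.c_[F[:,1],F[:,0],[0,0,-1]]
print("turn",R.from_matrix(Rd@s["eef_rot"].T).as_rotvec()/np.pi)
for q in((-.12,0,.055),(-.0805,0,.055)):
    print((fx(O,q)[0]-s["eef_pos"])/.3)
c=cam("wrist");im=arm.get_image("wrist")
C=fx(O,[-.0057,.0007,.064])[0];S=np.c_[[0,0,1],F[:,0],F[:,1]]
for P in (B@S.T+C,): cv2.polylines(im,[cv2.convexHull(proj(c,P).astype(np.float32)).round().astype(int)],True,(0,255,255),1)
cv2.imwrite("pics/r2.png",im)
E
```

```text
13.3 [ 0.38417361 -0.32525233  0.19880032] [ 32.5  20.7   3.  110.3  -1.   49.3   8.8]
turn [ 0.00030574 -0.00218598 -0.00056425]
[ 0.00230774 -0.00069907 -0.47933439]
[ 0.11930901 -0.06108793 -0.47933439]
```

View pics/r2.png

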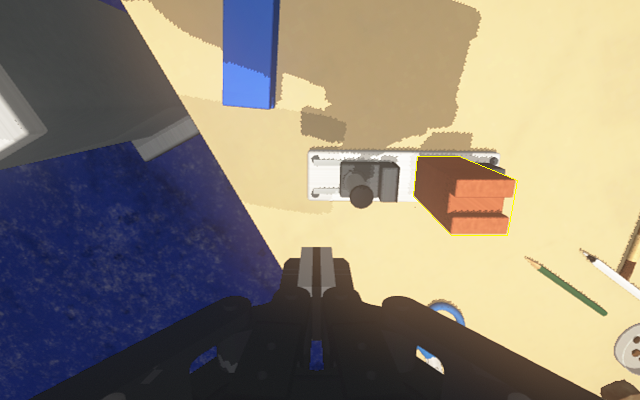

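The bar stands upright exactly on the model outline, notch facing up. I descend behind the post and push it towards the fixed jaw.

Emit:
move_arm --pt "0.002 -0.001 -0.1 0 0 0" --pt "0.002 -0.001 -0.2 0 0 0" --pt "0.002 -0.001 -0.3 0 0 0" --pt "0.002 -0.001 -0.39 0 0 0" --pt "0.002 -0.001 -0.45 0 0 0" --pt "0.002 -0.001 -0.479 0 0 0" --pt "0.002 -0.001 -0.479 0 0 0" --pt "0.002 -0.001 -0.479 0 0 0"

```text
clock: 14.02
eef_pos: [0.3849, -0.3263, 0.056]
eef_rot: [[0.458, 0.889, -0.005], [0.889, -0.458, -0.001], [-0.003, -0.005, -1.0]]
wrist_force: [0.3, 0.0, 0.7]
width: 0.0
grasp_force: 0.0
```

Emit:
move_arm --pt "0.009 -0.005 0 0 0 0" --pt "0.018 -0.009 0 0 0 0" --pt "0.027 -0.014 0 0 0 0" --pt "0.036 -0.018 0 0 0 0" --pt "0.044 -0.023 0 0 0 0" --pt "0.053 -0.027 0 0 0 0" --pt "0.06 -0.031 0 0 0 0" --pt "0.067 -0.035 0 0 0 0" --pt "0.074 -0.038 0 0 0 0" --pt "0.08 -0.042 0 0 0 0" --pt "0.086 -0.045 0 0 0 0" --pt "0.086 -0.045 0 0 0 0"

```text
clock: 15.02
eef_pos: [0.4107, -0.3406, 0.0557]
eef_rot: [[0.459, 0.888, -0.005], [0.888, -0.459, -0.001], [-0.003, -0.004, -1.0]]
wrist_force: [-0.9, 0.4, 1.3]
width: -0.001
grasp_force: 0.7
```

Emit:
move_arm --pt "0.002 -0.001 0 0 0 0" --pt "0.005 -0.0025 0 0 0 0" --pt "0.008 -0.004 0 0 0 0" --pt "0.011 -0.0055 0 0 0 0" --pt "0.013 -0.0065 0 0 0 0" --pt "0.016 -0.008 0 0 0 0" --pt "0.018 -0.009 0 0 0 0" --pt "0.02 -0.01 0 0 0 0" --pt "0.022 -0.011 0 0 0 0" --pt "0.024 -0.012 0 0 0 0" --pt "0.026 -0.013 0 0 0 0" --pt "0.026 -0.013 0 0 0 0"

```text
clock: 16.02
eef_pos: [0.4172, -0.3441, 0.0557]
eef_rot: [[0.46, 0.888, -0.006], [0.888, -0.46, -0.0], [-0.003, -0.006, -1.0]]
wrist_force: [-5.8, 1.8, 4.0]
width: -0.001
grasp_force: 2.8
```

Emit:
move_arm --pt "0.002 -0.001 0 0 0 0" --pt "0.004 -0.002 0 0 0 0" --pt "0.006 -0.003 0 0 0 0" --pt "0.008 -0.004 0 0 0 0" --pt "0.008 -0.004 0 0 0 0"

```text
clock: 16.43
eef_pos: [0.4179, -0.3444, 0.0556]
eef_rot: [[0.46, 0.888, -0.009], [0.888, -0.46, 0.002], [-0.003, -0.009, -1.0]]
wrist_force: [-9.8, 5.0, 8.3]
width: 0.003
grasp_force: 5.8
```

The jaw has stopped moving and the force has risen to 11 N, so the bar is clamped. Backing off and rising.

Emit:
move_arm --pt "-0.01 0.005 0 0 0 0" --pt "-0.04 0.02 0 0 0 0" --pt "-0.08 0.041 0 0 0 0" --pt "-0.115 0.06 0.05 0 0 0" --pt "-0.115 0.06 0.17 0 0 0" --pt "-0.115 0.06 0.29 0 0 0" --pt "-0.115 0.06 0.4 0 0 0" --pt "-0.115 0.06 0.479 0 0 0" --pt "-0.115 0.06 0.479 0 0 0" --pt "-0.115 0.06 0.479 0 0 0"

```text
clock: 17.27
eef_pos: [0.3873, -0.3282, 0.2009]
eef_rot: [[0.459, 0.888, -0.001], [0.888, -0.459, -0.003], [-0.003, 0.001, -1.0]]
wrist_force: [0.7, 1.0, -0.2]
width: -0.003
grasp_force: 0.0
```

```bash
python3 - <<'E'
from h import *
s=arm.state();print(s["clock"],s["eef_pos"],s["wrist_force"].round(1))
O=[.4915,-.3805,np.radians(-27.3)];F=R.from_euler('z',O[2]).as_matrix()
c=cam("wrist");im=arm.get_image("wrist");K=c
m=blob(red2(im),proj(c,fx(O,[0,0,.1]))[0])
def f(p): # x,y fixture, tilt about Fx, Fy
    S=R.from_rotvec(F[:,0]*p[2]+F[:,1]*p[3]).as_matrix()@np.c_[[0,0,1],F[:,0],F[:,1]]
    h=cv2.convexHull(proj(c,B@S.T+fx(O,[p[0],p[1],.064])[0]).astype(np.float32))
    r=np.zeros(m.shape,np.uint8);cv2.fillConvexPoly(r,np.round(h*16).astype(np.int32),1,shift=4)
    return -(r&m).sum()/(r|m).sum()
x=np.zeros(4)
for k in(.006,.003): x=minimize(f,x,method="Nelder-Mead",options=dict(initial_simplex=np.vstack([x,x+np.diag([k,k,6*k,6*k])]))).x
print(x,f(x),f([0,0,0,0]),f([-.003,0,0,0]))
d=arm.spot_point("jaw_post","wrist");print([(q["score"],F.T@(back(c,q["at"],.07)-[O[0],O[1],0])) for q in d])
# cap: dark blob near its expected pixel
g=cv2.cvtColor(im,cv2.COLOR_BGR2GRAY);h=cv2.cvtColor(im,cv2.COLOR_BGR2HSV)
for X in(-.062,-.060,-.058,-.056):
    t=np.linspace(0,6.28,40);pp=fx(O,np.c_[X+.0095*np.cos(t),.0095*np.sin(t),t*0+.087])
    M=np.zeros(g.shape,np.uint8);cv2.fillPoly(M,[proj(c,pp).round().astype(int)],1);print(X,g[M>0].mean().round(1))
for l in("scissors","tape","marker"):
    print(l,[(round(q["score"],2),np.round(back(cam("top"),q["at"],0),3)) for q in (arm.get_image("top") is not None and arm.spot_point(l,"top"))])
E
```

```text
17.2667 [ 0.38732085 -0.32820114  0.20094749] [ 0.7  1.  -0.2]
[ 0.04806921  0.04420203 -0.11197046  0.06619263] 0.0 2865291095636773.0 2852883401439769.0
[(0.62, array([-0.06360469, -0.00205375,  0.07      ])), (0.6, array([-0.02207609,  0.01205673,  0.07      ]))]
-0.062 112.2
-0.06 103.0
-0.058 100.9
-0.056 104.7
scissors [(0.7, array([ 0.388, -0.6  ,  0.   ]))]
tape [(0.88, array([ 0.401, -0.004,  0.   ]))]
marker [(0.51, array([ 0.702, -0.261,  0.   ]))]<stdin>:10: RuntimeWarning: overflow encountered in scalar negative
```

```bash
python3 - <<'E'
from h import *
O=[.4915,-.3805,np.radians(-27.3)];F=R.from_euler('z',O[2]).as_matrix()
c=cam("wrist");im=arm.get_image("wrist")
m=blob(red2(im),proj(c,fx(O,[0,0,.1]))[0])
def f(p):
    S=R.from_rotvec(F[:,0]*p[2]+F[:,1]*p[3]).as_matrix()@np.c_[[0,0,1],F[:,0],F[:,1]]
    h=cv2.convexHull(proj(c,B@S.T+fx(O,[p[0],p[1],.064])[0]).astype(np.float32))
    r=np.zeros(m.shape,np.uint8);cv2.fillConvexPoly(r,np.round(h*16).astype(np.int32),1,shift=4)
    return -float((r&m).sum())/float((r|m).sum())
x=np.zeros(4)
for k in(.006,.003,.002): x=minimize(f,x,method="Nelder-Mead",options=dict(initial_simplex=np.vstack([x,x+np.diag([k,k,6*k,6*k])]))).x
print(x,f(x));print([(X,round(f([X,0.0007,0,0]),3)) for X in(-.006,-.004,-.002,0,.002)])
# post/cap contour in rectified planes: dark columns at z=.087
xs=np.arange(-.085,-.04,.0015);h=cv2.cvtColor(im,cv2.COLOR_BGR2GRAY)
q=proj(c,fx(O,np.c_[xs,xs*0-.003,xs*0+.087])).round().astype(int);print([(round(a*1e3,1),int(h[v,u])) for a,(u,v) in zip(xs,q)])
xs=np.arange(-.05,-.01,.0015);q=proj(c,fx(O,np.c_[xs,xs*0-.012,xs*0+.046])).round().astype(int);print([(round(a*1e3,1),im[v,u].tolist()) for a,(u,v) in zip(xs,q)])
E
```

```text
[ 0.00317638 -0.00028052 -0.04824689 -0.13556917] -0.9151372284896447
[(-0.006, -0.786), (-0.004, -0.824), (-0.002, -0.853), (0, -0.847), (0.002, -0.835)]
[(np.float64(-85.0), 213), (np.float64(-83.5), 214), (np.float64(-82.0), 215), (np.float64(-80.5), 215), (np.float64(-79.0), 214), (np.float64(-77.5), 214), (np.float64(-76.0), 215), (np.float64(-74.5), 211), (np.float64(-73.0), 207), (np.float64(-71.5), 207), (np.float64(-70.0), 219), (np.float64(-68.5), 223), (np.float64(-67.0), 114), (np.float64(-65.5), 88), (np.float64(-64.0), 91), (np.float64(-62.5), 89), (np.float64(-61.0), 87), (np.float64(-59.5), 86), (np.float64(-58.0), 85), (np.float64(-56.5), 83), (np.float64(-55.0), 83), (np.float64(-53.5), 81), (np.float64(-52.0), 78), (np.float64(-50.5), 177), (np.float64(-49.0), 240), (np.float64(-47.5), 157), (np.float64(-46.0), 131), (np.float64(-44.5), 130), (np.float64(-43.0), 133), (np.float64(-41.5), 132), (np.float64(-40.0), 127)]
[(np.float64(-50.0), [72, 82, 97]), (np.float64(-48.5), [72, 82, 96]), (np.float64(-47.0), [70, 80, 95]), (np.float64(-45.5), [69, 78, 93]), (np.float64(-44.0), [69, 79, 94]), (np.float64(-42.5), [68, 77, 92]), (np.float64(-41.0), [63, 74, 89]), (np.float64(-39.5), [65, 76, 90]), (np.float64(-38.0), [91, 99, 111]), (np.float64(-36.5), [90, 98, 108]), (np.float64(-35.0), [118, 126, 132]), (np.float64(-33.5), [117, 125, 132]), (np.float64(-32.0), [120, 125, 133]), (np.float64(-30.5), [118, 125, 133]), (np.float64(-29.0), [117, 124, 132]), (np.float64(-27.5), [116, 124, 130]), (np.float64(-26.0), [112, 119, 127]), (np.float64(-24.5), [102, 109, 118]), (np.float64(-23.0), [70, 80, 93]), (np.float64(-21.5), [60, 76, 105]), (np.float64(-20.0), [60, 82, 126]), (np.float64(-18.5), [59, 82, 124]), (np.float64(-17.0), [58, 81, 123]), (np.float64(-15.5), [58, 81, 123]), (np.float64(-14.0), [58, 81, 124]), (np.float64(-12.5), [57, 80, 123]), (np.float64(-11.0), [58, 79, 122])]
```

```bash
cat > chk.py <<'E'
from h import *
O=[.4915,-.3805,np.radians(-27.3)];F=R.from_euler('z',O[2]).as_matrix()
c=cam("wrist");im=arm.get_image("wrist")
m=blob(red2(im),proj(c,fx(O,[0,0,.1]))[0]); m=cv2.morphologyEx(m,cv2.MORPH_CLOSE,np.ones((5,5)))
ig=np.zeros(m.shape,np.uint8)
for a in((-.04,-.018,-.018,.018,.01,.048),(-.072,-.034,-.018,.018,.01,.035),(-.07,-.047,-.012,.012,.03,.09)):
    P=fx(O,np.array([[x,y,z] for x in a[:2] for y in a[2:4] for z in a[4:]]))
    cv2.fillConvexPoly(ig,cv2.convexHull(proj(c,P).astype(np.float32)).round().astype(np.int32),1)
k=ig==0
def f(p):
    S=R.from_rotvec(F[:,0]*p[2]+F[:,1]*p[3]).as_matrix()@np.c_[[0,0,1],F[:,0],F[:,1]]
    h=cv2.convexHull(proj(c,B@S.T+fx(O,[p[0],p[1],.064])[0]).astype(np.float32))
    r=np.zeros(m.shape,np.uint8);cv2.fillConvexPoly(r,np.round(h*16).astype(np.int32),1,shift=4)
    return -float((r&m)[k].sum())/float((r|m)[k].sum())
x=np.zeros(4)
for q in(.006,.003,.002): x=minimize(f,x,method="Nelder-Mead",options=dict(initial_simplex=np.vstack([x,x+np.diag([q,q,6*q,6*q])]))).x
print(x.round(4),f(x));print([(X,round(f([X,0.0007,0,0]),3)) for X in(-.004,-.002,0,.002)])
h=cv2.convexHull(proj(c,B@np.c_[[0,0,1],F[:,0],F[:,1]].T+fx(O,[0,0,.064])[0]).astype(np.float32)).reshape(-1,2)
print("pred",h.round(0).tolist());print("seen",cv2.approxPolyDP(cv2.findContours(m,0,2)[0][0],3,True).reshape(-1,2).tolist())
E
python3 chk.py
```

```text
[-0.0021  0.0009 -0.0235  0.0002] -0.9399825021872266
[(-0.004, -0.901), (-0.002, -0.918), (0, -0.895), (0.002, -0.872)]
pred [[522.0, 179.0], [512.0, 234.0], [455.0, 234.0], [417.0, 196.0], [420.0, 155.0], [462.0, 155.0]]
seen [[421, 156], [430, 166], [425, 201], [456, 231], [510, 231], [512, 216], [506, 212], [507, 197], [517, 193], [519, 178], [462, 156]]
```

Upright, but the x margin is about 2 mm. I'll press once more, slightly harder, to make sure it is seated.

Emit:
move_arm --pt "0 0 -0.1 0 0 0" --pt "0 0 -0.2 0 0 0" --pt "0 0 -0.3 0 0 0" --pt "0 0 -0.4 0 0 0" --pt "0 0 -0.46 0 0 0" --pt "0 0 -0.483 0 0 0" --pt "0 0 -0.483 0 0 0" --pt "0.03 -0.016 -0.483 0 0 0" --pt "0.06 -0.031 -0.483 0 0 0" --pt "0.08 -0.042 -0.483 0 0 0" --pt "0.09 -0.047 -0.483 0 0 0" --pt "0.097 -0.05 -0.483 0 0 0"

```text
clock: 18.77
eef_pos: [0.4159, -0.3429, 0.0553]
eef_rot: [[0.459, 0.888, -0.004], [0.888, -0.459, -0.002], [-0.003, -0.003, -1.0]]
wrist_force: [0.4, 0.9, 0.6]
width: 0.0
grasp_force: 0.0
```

Emit:
move_arm --pt "0.003 -0.0015 0 0 0 0" --pt "0.006 -0.003 0 0 0 0" --pt "0.009 -0.0045 0 0 0 0" --pt "0.012 -0.006 0 0 0 0" --pt "0.012 -0.006 0 0 0 0"

```text
clock: 19.18
eef_pos: [0.4179, -0.3439, 0.0545]
eef_rot: [[0.459, 0.888, -0.006], [0.888, -0.459, 0.0], [-0.003, -0.006, -1.0]]
wrist_force: [-2.3, 1.2, 1.4]
width: 0.003
grasp_force: 1.2
```

Emit:
move_arm --pt "0.004 -0.002 0 0 0 0" --pt "0.008 -0.004 0 0 0 0" --pt "0.012 -0.006 0 0 0 0" --pt "0.016 -0.008 0 0 0 0" --pt "0.016 -0.008 0 0 0 0" --pt "0.016 -0.008 0 0 0 0"

```text
clock: 19.68
eef_pos: [0.4181, -0.3441, 0.054]
eef_rot: [[0.46, 0.888, -0.014], [0.888, -0.46, 0.005], [-0.002, -0.014, -1.0]]
wrist_force: [-15.2, 8.3, 12.9]
width: 0.001
grasp_force: 9.1
```

At 17 N nothing moves, so the bar is firmly against the fixed jaw. Retreat and hand in.

Emit:
move_arm --pt "-0.01 0.005 0 0 0 0" --pt "-0.04 0.02 0 0 0 0" --pt "-0.08 0.041 0 0 0 0" --pt "-0.115 0.06 0.05 0 0 0" --pt "-0.115 0.06 0.17 0 0 0" --pt "-0.115 0.06 0.29 0 0 0" --pt "-0.115 0.06 0.4 0 0 0" --pt "-0.115 0.06 0.479 0 0 0" --pt "-0.115 0.06 0.479 0 0 0" --pt "-0.115 0.06 0.479 0 0 0"

```text
clock: 20.52
eef_pos: [0.3896, -0.3292, 0.1996]
eef_rot: [[0.459, 0.888, -0.002], [0.888, -0.459, -0.003], [-0.003, -0.001, -1.0]]
wrist_force: [0.6, 0.3, -0.3]
width: 0.001
grasp_force: 0.0
```

```bash
python3 chk.py; python3 -c "
from rig import arm
print(arm.hand_in())"
```

```text
[-0.0033  0.0008 -0.0239  0.0281] -0.9328
[(-0.004, -0.895), (-0.002, -0.911), (0, -0.891), (0.002, -0.869)]
pred [[514.0, 178.0], [505.0, 233.0], [448.0, 234.0], [411.0, 196.0], [414.0, 155.0], [456.0, 155.0]]
seen [[416, 156], [415, 160], [423, 165], [420, 202], [449, 231], [502, 231], [505, 216], [498, 211], [499, 199], [509, 193], [511, 178], [457, 156]]
the job is handed in; nothing more can be done
None
```

I stood the terracotta specimen upright on the base, notched end on top, and clamped it against the fixed jaw (no movement at about 17 N push); I handed the job in at about 20.6 s, but `hand_in()` returned no verdict, and my last camera fit put the specimen 2–3 mm from the ideal clamped position (limit 4 mm).

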